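# Index the carving turntable one station and pin it

## Task

Draw the lock pin out of the carving turntable, push the table round counter-clockwise (seen from above) by just one station so that it lies in its next detent, and put the same pin back in the lock hole, gently and fully home, so that the table is locked there. Do not force the pin, and leave the other things on the bench where they are.

Things in the scene. Friction and masses are not known exactly. Their poses are not given: they have to be found in the camera images.
- fixture: Fixed green round housing of the index table, 176 mm across, 42 mm high, bolted down at a varying place and yaw. Origin: on the table's vertical axis at bench height; z up; its -x axis points to the dark steel lock block (50 x 44 mm, 41 mm high) that sticks out at the rim under the turning plate. While the pin is home it blocks the plate.
- lock_hole (a point): Mouth (centre) of the lock hole in the lock block, 110 mm from the table's axis, 41 mm above the bench, fixed to the housing. The hole is vertical, 13.3 mm wide with a 1.5 mm chamfer and 25 mm deep. It lies under the turning plate (2 mm gap) and is seen only through a slot.
- table_top (a point): Centre of the upper face of the turning aluminium plate, on its axis, 55 mm above the bench; turns with it. The plate is 180 mm across, 12 mm thick, with six forked lugs every 60 degrees reaching out to 125 mm radius. In the middle stands a wooden blank 104 mm across, 18 mm thick, with a clamp nut up to 87 mm above the bench.
- next_slot (a point): The slot that must come over the lock hole: its locking point, 110 mm from the axis, at the plate's upper face; it starts 60 degrees clockwise (seen from above) of the lock hole. Each lug's slot is radial, 14 mm wide, open outwards, between two prongs 14 mm wide and 12 mm thick.
- push_post (a point): Top centre of one of the six upright steel push posts, 14 mm thick and 45 mm tall (top 100 mm above the bench), on the plate at 80 mm radius midway between lugs. This one starts 30 degrees counter-clockwise of the lock hole; the others follow at 60 degree steps. Any may be pushed.
- turntable (a joint): Turn of the plate, rad: 0 at the start, grows counter-clockwise from above; next station at 1.047. A spring detent holds each station, resists to halfway (0.52), then draws the table on. Turning takes about 4 to 10 N at a post. The bearing drags: the plate may stop and stay up to 4 degrees (8 mm at a slot) short of or past the station; the last bit must be pushed.
- pin: Loose steel lock pin, 120 g, upright. Origin: centre of its lower tip; z up along it. Shank 12 mm thick, 34 mm long, 2 mm taper at the tip; flange 32 mm wide from 34 to 40 mm above the tip; round black grip 22 mm thick from 40 to 90 mm. Home: shank through a slot into the lock hole, flange on the prongs, tip 20 mm below the hole's mouth. It starts home.
- pin_rest: Fixed drilled wooden block, 70 x 70 mm, 45 mm high, where the pin may be parked upright meanwhile: in the middle of its top a hole 21 mm wide and 40 mm deep; a parked pin's flange lies on the block. Origin: centre of its underside. It stands left or right of the turntable.
- glue_jar: Bystander: jar, 68 mm across, 100 mm tall; origin under its centre.
- sanding_block: Bystander: cork block 50 x 90 x 30 mm; origin under its centre.
- brush: Bystander: small brush lying flat; origin under its middle.
- gouge: Bystander: carving gouge lying flat, 210 mm long, 24 mm thick handle; origin under its ferrule.
- offcut: Bystander: wood offcut 60 x 120 x 18 mm; origin under its centre.
- ruler: Bystander: flat ruler 30 x 200 x 6 mm; origin under its centre.
Not all that is in view belongs to the job. Of the things like the pin, leave any that is green or yellow; of the rest the smaller one is meant.

How it is judged (in metres and radians):
On the way, in this order (a step that is already met when the one before it is completed fails the run):
1. the pin is drawn up clear of the lock hole (z of pin in the frame of lock_hole above 0.002 m), for 0.1 s.
2. with the pin clear of the lock hole, the table has been pushed to the next detent (60 degrees on, within 5 degrees) (z of pin in the frame of lock_hole above 0.002 m and value of joint turntable between 0.96 and 1.134 rad), for 0.2 s.
At the end, for the whole second after the job is handed in: The table stands 60 degrees counter-clockwise of its start within 2 degrees, and the pin stands at rest in the lock hole: tip within 3 mm of the hole's axis and at least 18 mm below its mouth (flange on the prongs within 2 mm), upright within 4.5 degrees (value of joint turntable between 1.012 and 1.082 rad and horizontal distance between pin and lock_hole below 0.003 m and z of pin in the frame of lock_hole below -0.018 m and angle between pin's own z axis and vertical below 0.08 rad and linear speed of pin below 0.02 m/s); the robot touches nothing.
It fails at once if the pin is forced: more than 40 N between the pin and the fixture (housing or turning plate) (contact force between pin and fixture above 40 N).
It fails at once if the table is pushed half a station past the next one (value of joint turntable above 1.57 rad).
It fails at once if the table is turned the wrong way by half a station (value of joint turntable below -0.52 rad).
It fails at once if a bystander is moved by more than 30 mm (distance of any of glue_jar, sanding_block, brush, gouge, offcut, ruler from where it was at the start of the episode above 0.03 m).
It also fails if it takes over 72 s, if anything falls off the work surface, if the arm or the gripper's body presses on something with over 40 N, if the wrist force passes 120 N, or if a joint passes its speed limit or range.

## Robot

A 6-joint arm with a two-finger parallel gripper is mounted at the origin on the work surface. World frame = base frame: x ahead of the robot, y to its left, z up, the work surface at z = 0. Lengths are in m, angles in degrees, forces in N, time in s.
With the tool pointing down it reaches from about 0.4 to 0.825 m from the base axis. Payload 7 kg.
Tool frame: the origin (TCP) lies between the finger pads; the fingertips stand 22 mm ahead of it and the grasp point (between the pads) lies 3 mm ahead of it; z points along the fingers, y is the line along which they close (so a half turn about z gives the same grasp; the last joint's range is limited). The gripper opens to 88 mm and grips with 3 to 60 N. Pads are 19 mm wide; open, the fingers measure 130 mm over their backs; the gripper's body (78 mm by 193 mm) begins 47 mm behind the grasp point.
Start: joints at [-56.946, 20.546, 0.682, 0, -70.136, -16.507], TCP at [0.192, -0.647, 0.249] pointing down, gripper open.
Joint ranges: [-176.03, 176.03], [-82.01, 121.73], [-58.28, 71.71], [-173.87, 95.51], [-174.79, -0.11], [-173.66, 173.66]. Speed limits (degrees/s): [136.94, 136.94, 172.46, 180, 180, 180].

## Interface

Orientations are given as [roll, pitch, yaw] about the fixed x, y, z axes, in that order (R = Rz(yaw) Ry(pitch) Rx(roll)).
In Python, from plant import ctrl gives the robot as it stands.
- The arm moves only by the tool apply_moves, never from a script. Its argument "targets" is a list of rows, each an object with "travel": the shift along the tool's x, y, z in mm, a list of three; "roll": the turn about the tool's z in degrees; "jaw": the finger opening in mm, from 0 to 87.6. In form: [{"travel": [tx, ty, tz], "roll": roll, "jaw": jaw}, ...]. A call has 1 to 10 rows; each row shifts and turns the commanded pose from where the row before left it, along the tool's axes as they then stand; what a row does not reach is not made up. A row lasts 1/10 s, in which the tool goes at most 50 mm and 8.59 degrees, less where a joint would pass 70% of its speed; a pose out of reach is approached as far as the arm can. A call with a gripper value outside its range is refused whole. The fingers move at their own pace and stop on an object; the grip force is fixed at half the most. Time passes only in rows, so rows that do not move let the fingers close. It gives the time, the measured TCP pose, the force, the opening and the grip force at its end, in the units of the state.
- ctrl.get_obs(): the state, without advancing time (a new reading comes with each control period).
- ctrl.snapshot(name): name is "scene" or "top" or "wrist"; returns the picture (480x640x3 uint8, red, green, blue); there is no depth.
- ctrl.calibration(name): a dict with "K" (3x3 intrinsics, pixels), "dist_coeffs" ([k1, k2, p1, p2, k3] as OpenCV has them; the pictures are not rectified), "extrinsics" (4x4, takes a point from camera to world coordinates); the wrist camera has in their place "hand_eye" (4x4, takes a point from camera to tool coordinates, whose origin is the TCP and whose axes are the flange's). Camera axes: x right, y down, z forward; pixel columns grow to the right and rows downward; lengths in m; the calibration is good to about 2 mm. A picture is of the moment at which its call begins: read the wrist's pose just before it. calibration takes no time and is no camera call.
- ctrl.close_job(): hands the job in; it is judged then, once.
The state is a dict: "clock": time; "joint_pos": joint angles; "qvel": joint speeds; "tau": joint torques, N m; "tool_pos": TCP position; "orientation": TCP orientation; "force": force on the tool from outside, world axes, zero at the start; "moment": the same for the moment, N m; "opening": finger opening in m; "gripper_force": force on a finger pad.
Only numpy, scipy, OpenCV 4.12 (cv2) and the standard library are available. Lean on these libraries where they do the work, as an engineer would, in place of code of your own. Each camera call takes 0.05 s, during which the arm holds its last target. There are 200 camera calls.

## Working session

There is one attempt and no reset: what is moved stays moved. The work goes in short steps, Python scripts to look and compute and a tool call to move; the robot and the scene stay as the last step left them, time stands still between calls to the robot, and variables do not carry over. Pictures are saved under pics/ and viewed, at most 10 in all, crops included, and the job is handed in when it is done.

Besides the shell and the picture viewer there is one more tool, called in YAML: its name, and indented under it one key for each argument. apply_moves: Moves the arm, as the interface text tells. Its arguments: {"type":"object","properties":{"targets":{"type":"array","items":{"type":"object","properties":{"travel":{"type":"array","items":{"type":"number"}},"roll":{"type":"number"},"jaw":{"type":"number"}}}}},"required":["targets"]}

```bash
ls; mkdir -p pics; python3 - <<'E'
from plant import ctrl
import cv2,numpy as np
o=ctrl.get_obs();print(o)
ims=[]
for n in("scene","top","wrist"):
    im=ctrl.snapshot(n);cv2.imwrite(f"pics/{n}0.png",im[:,:,::-1])
    c=ctrl.calibration(n);print(n,{k:np.round(v,4).tolist() for k,v in c.items()})
E
```

```text
pics
{'clock': 0.0, 'joint_pos': array([-5.69460258e+01,  2.05909020e+01,  6.32652876e-01, -2.17815229e-02,
       -7.01368148e+01, -1.65081750e+01]), 'qvel': array([ 0.04342833,  0.04321697,  0.00341695,  0.07499269, -0.06167425,
       -0.00943511]), 'tau': array([-4.83529238e-04, -5.82722819e+01,  2.93050146e+01,  6.99730173e+00,
        7.02512145e-03, -1.83269685e-04]), 'tool_pos': array([ 0.19208782, -0.64659664,  0.24761495]), 'orientation': array([ 1.79903036e+02, -7.38355314e-03, -1.63461612e+02]), 'force': array([-0.35800098, -0.0126296 , -0.37660202]), 'moment': array([ 0.0155675 , -0.04608892, -0.03369075]), 'gripper_force': 0.0, 'opening': 0.0876982917104096}
scene {'K': [[534.3202, 0.0, 310.9779], [0.0, 534.3202, 242.6844], [0.0, 0.0, 1.0]], 'dist_coeffs': [0.0509, 0.0, 0.0, 0.0, 0.0], 'extrinsics': [[0.6519, 0.4418, -0.6163, 1.3139], [0.7583, -0.3696, 0.5371, -0.6985], [0.0095, -0.8174, -0.5759, 0.8005], [0.0, 0.0, 0.0, 1.0]]}
top {'K': [[565.3451, 0.0, 318.7215], [0.0, 565.3451, 240.3009], [0.0, 0.0, 1.0]], 'dist_coeffs': [-0.1287, 0.0, 0.0, 0.0, 0.0], 'extrinsics': [[0.0089, -0.9944, 0.1056, 0.4358], [-0.9998, -0.0067, 0.0209, -0.0443], [-0.0201, -0.1057, -0.9942, 1.428], [0.0, 0.0, 0.0, 1.0]]}
wrist {'K': [[431.2785, 0.0, 314.8973], [0.0, 431.2785, 240.7137], [0.0, 0.0, 1.0]], 'dist_coeffs': [-0.0316, 0.0, 0.0, 0.0, 0.0], 'hand_eye': [[0.0005, -0.9668, -0.2554, 0.0691], [1.0, 0.0004, 0.0008, -0.0007], [-0.0007, -0.2554, 0.9668, -0.1355], [0.0, 0.0, 0.0, 1.0]]}
```

View pics/top0.png

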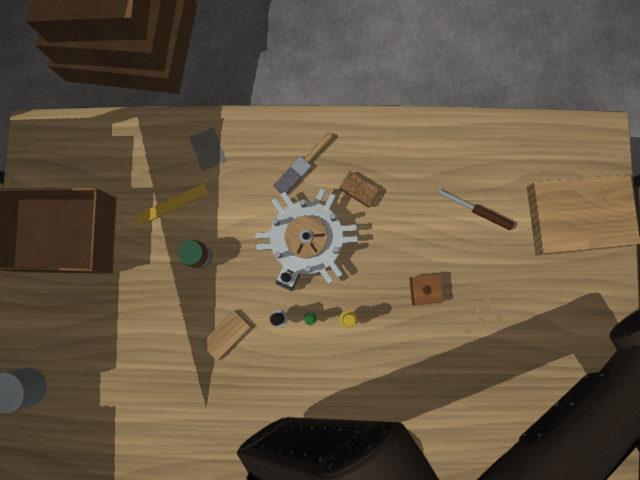

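View pics/scene0.png

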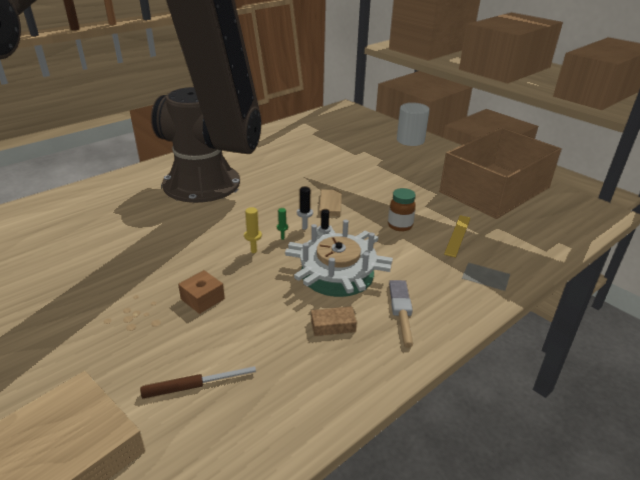

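The top view shows the turntable at about (306,237), with a pin in the lock block at (288,278). The loose lookalikes are a black one at (277,318), a green one at (310,319) and a yellow one at (348,319). The pin rest is at (427,289). Green and yellow are ruled out, so the smaller black one is meant, which should be the one home in the block at (288,278). I'll confirm that in an enlarged crop and measure.

```bash
cat > h.py <<'E'
import cv2,numpy as np
from plant import ctrl
from scipy.spatial.transform import Rotation as R
def cam(n,o=None):
    c=ctrl.calibration(n)
    if n=="wrist":
        T=np.eye(4);T[:3,:3]=R.from_euler('xyz',o["orientation"],degrees=True).as_matrix();T[:3,3]=o["tool_pos"]
        E=T@np.array(c["hand_eye"])
    else:E=np.array(c["extrinsics"])
    return np.array(c["K"]),np.array(c["dist_coeffs"]),E
def ray(cm,px):
    K,d,E=cm;p=cv2.undistortPoints(np.array(px,float).reshape(-1,1,2),K,d).reshape(-1,2)
    return E[:3,3],(E[:3,:3]@np.c_[p,np.ones(len(p))].T).T
def plane(cm,px,z):
    o,v=ray(cm,px);return o+v*((z-o[2])/v[:,2])[:,None]
def proj(cm,P):
    K,d,E=cm;Ei=np.linalg.inv(E);return cv2.projectPoints(np.array(P,float).reshape(-1,3),cv2.Rodrigues(Ei[:3,:3])[0],Ei[:3,3],K,d)[0].reshape(-1,2)
def tri(cms,pxs):
    A=np.zeros((3,3));b=np.zeros(3)
    for c,p in zip(cms,pxs):
        o,v=ray(c,[p]);v=v[0]/np.linalg.norm(v[0]);M=np.eye(3)-np.outer(v,v);A+=M;b+=M@o
    return np.linalg.solve(A,b)
def delta(o,target):
    Rm=R.from_euler('xyz',o["orientation"],degrees=True).as_matrix()
    return 1000*Rm.T@(np.array(target)-o["tool_pos"])
E
python3 - <<'E'
from h import *
a=cv2.imread("pics/top0.png");s=cv2.imread("pics/scene0.png")
A=cv2.resize(a[180:345,230:450],(800,600),interpolation=3)[:, :]
B=cv2.resize(s[170:310,230:410],(771,600),interpolation=3)
cv2.imwrite("pics/c1.png",np.hstack([cv2.resize(A,(400,300)),cv2.resize(B,(400,300))]) )
cv2.imwrite("pics/c1.png",np.vstack([cv2.resize(a[215:335,250:450],(500,300),interpolation=3),cv2.resize(s[180:288,225:405],(500,300),interpolation=3)]))
t=cam("top")
print("nut",plane(t,[(306,236)],.087)," pin",plane(t,[(287.5,277)],.111),"big black",plane(t,[(277,318)],.1),"rest",plane(t,[(427,289.5)],.045))
E
```

```text
nut [[0.58831378 0.01434866 0.087     ]]  pin [[0.48909212 0.05540559 0.111     ]] big black [[0.39336356 0.07958054 0.1       ]] rest [[ 0.46358828 -0.28085597  0.045     ]]
```

View pics/c1.png

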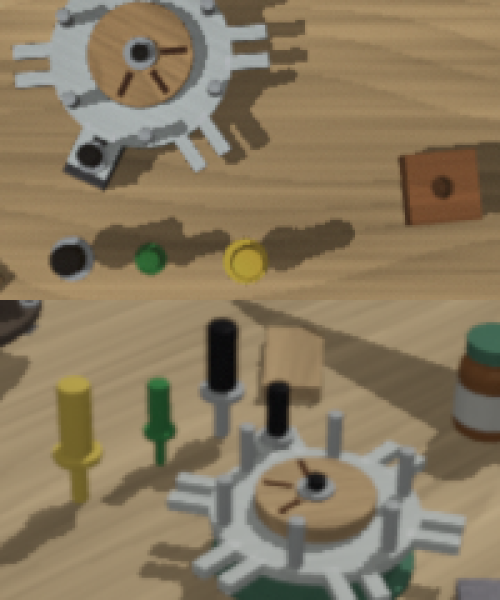

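The crop confirms it. The small black pin stands in the lock block at top (288,278), and the larger black lookalike stands free on the bench at (277,318). Measured pin-to-axis distance is 107 mm against 110 mm nominal, so the geometry agrees. I'm moving above the pin now.

apply_moves:
  targets:
    - {"travel":[-30,37,1],"roll":0,"jaw":60}
    - {"travel":[-30,37,1],"roll":0,"jaw":60}
    - {"travel":[-30,37,1],"roll":0,"jaw":60}
    - {"travel":[-30,37,1],"roll":0,"jaw":60}
    - {"travel":[-30,37,1],"roll":0,"jaw":60}
    - {"travel":[-30,37,1],"roll":0,"jaw":60}
    - {"travel":[-30,37,1],"roll":0,"jaw":60}
    - {"travel":[-30,37,1],"roll":0,"jaw":60}
    - {"travel":[-30,37,1],"roll":0,"jaw":60}
    - {"travel":[-30,37,1],"roll":0,"jaw":60}

```text
clock: 1.15
tool_pos: [0.3746, -0.2051, 0.2387]
orientation: [-180.0, 0.0, -163.5]
force: [1.9, -1.5, 0.3]
opening: 0.06
gripper_force: 0.0
```

apply_moves:
  targets:
    - {"travel":[-30,36,1],"roll":0,"jaw":60}
    - {"travel":[-30,36,1],"roll":0,"jaw":60}
    - {"travel":[-30,36,1],"roll":0,"jaw":60}
    - {"travel":[-32,36,1],"roll":0,"jaw":60}
    - {"travel":[-32,36,1],"roll":0,"jaw":60}
    - {"travel":[-30,36,1],"roll":7.8,"jaw":60}
    - {"travel":[0,0,0],"roll":7.8,"jaw":60}
    - {"travel":[0,0,0],"roll":7.8,"jaw":60}
    - {"travel":[0,0,0],"roll":7.8,"jaw":60}
    - {"travel":[0,0,0],"roll":7.8,"jaw":60}

```text
clock: 2.15
tool_pos: [0.4891, 0.0527, 0.2323]
orientation: [-180.0, -0.0, 157.2]
force: [-0.0, -0.1, 0.7]
opening: 0.0598
gripper_force: 0.0
```

```bash
python3 - <<'E'
from h import *
o=ctrl.get_obs();im=ctrl.snapshot("wrist");cv2.imwrite("pics/w1.png",im[:,:,::-1])
np.save("w1.npy",[*o["tool_pos"],*o["orientation"]])
print(o["clock"],o["tool_pos"],o["orientation"],o["joint_pos"])
w=cam("wrist",o)
print("exp pin top",proj(w,[.489,.055,.111]),"nut",proj(w,[.588,.0143,.087]))
E
```

```text
2.15 [0.48908388 0.05273303 0.23228459] [-1.79977438e+02 -2.71420106e-02  1.57246595e+02] [ 2.90964365e+01  3.83903985e+00 -2.31928326e+01 -8.31322023e-03
 -6.30026366e+01 -1.41846061e+02]
exp pin top [[319.59147493 240.60633669]] nut [[319.79416017 373.13093368]]
```

View pics/w1.png

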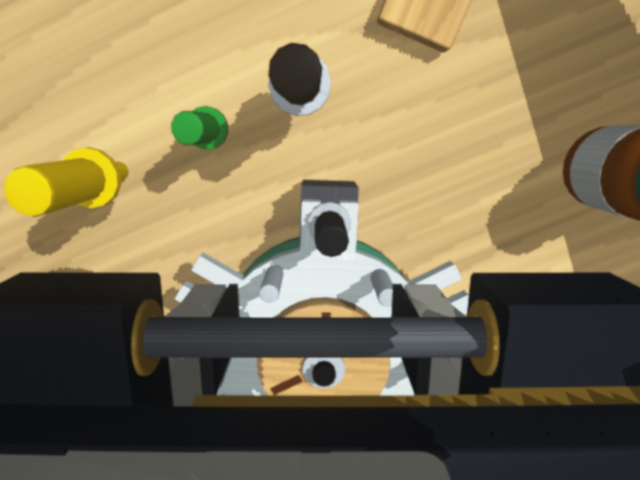

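The wrist view shows the pin top at about (333,238), the nut at (324,373), the lock block at columns 302–358, posts at (270,283) and (382,287), and the lookalikes well clear. I'll refine this with blobs.

```bash
python3 - <<'E'
from h import *
v=np.load("w1.npy");o=dict(tool_pos=v[:3],orientation=v[3:])
im=cv2.imread("pics/w1.png");g=im.max(2)
w=cam("wrist",o)
def blob(x0,x1,y0,y1,th):
    m=(g[y0:y1,x0:x1]<th).astype(np.uint8)
    n,l,s,c=cv2.connectedComponentsWithStats(m)
    for i in range(1,n):
        if s[i,4]>80:print(th,s[i]+[x0,y0,0,0,0],c[i]+[x0,y0])
for th in(45,60):
    blob(308,360,200,262,th);blob(305,345,357,390,th)
P=plane(w,[(333,238)],.111);N=plane(w,[(324,373)],.087)
print(P,N,np.linalg.norm((P-N)[0,:2]),np.degrees(np.arctan2(*(P-N)[0,1::-1])))
# sides of grip: rows of dark
for y in range(212,258,5):
    x=np.where(g[y,305:365]<60)[0]+305;print(y,x.min() if len(x) else 0,x.max() if len(x) else 0,end=' | ')
t=cam("top");print(proj(t,P),proj(t,N))
s=cam("scene");print(proj(s,P),proj(s,N))
E
```

```text
45 [316 213  31  42 852] [329.1314554  233.71596244]
45 [313 362  21  23 379] [323.31662269 373.16094987]
60 [ 315  212   33   44 1115] [330.16681614 233.62869955]
60 [313 362  22  23 409] [323.32518337 373.07823961]
[[0.49065345 0.0632407  0.111     ]] [[0.58909367 0.0171929  0.087     ]] 0.10867785127652023 154.93102056273025
212 327 331 | 217 319 340 | 222 316 342 | 227 315 343 | 232 315 345 | 237 315 346 | 242 316 346 | 247 318 345 | 252 323 340 | 257 0 0 | [[284.15764172 276.30018001]] [[304.8142871 235.6679463]]
[[324.95608487 209.4763212 ]] [[338.24953773 242.04165673]]
```

apply_moves:
  targets:
    - {"travel":[2,9,30],"roll":0,"jaw":60}
    - {"travel":[0,0,35],"roll":0,"jaw":60}
    - {"travel":[0,0,15],"roll":0,"jaw":50}
    - {"travel":[0,0,0],"roll":0,"jaw":50}
    - {"travel":[0,0,0],"roll":0,"jaw":50}

```text
clock: 2.7
tool_pos: [0.4911, 0.0616, 0.153]
orientation: [-180.0, 0.0, 157.6]
force: [0.0, 0.1, 0.2]
opening: 0.0501
gripper_force: 0.0
```

```bash
python3 - <<'E'
from h import *
o=ctrl.get_obs();im=ctrl.snapshot("wrist");cv2.imwrite("pics/w2.png",im[:,:,::-1])
np.save("w2.npy",[*o["tool_pos"],*o["orientation"]])
print(o["tool_pos"],o["orientation"])
w=cam("wrist",o);T=R.from_euler('xyz',o["orientation"],degrees=True).as_matrix()
print("tool axis at z .111, .09",proj(w,[o["tool_pos"]+T@[0,0,d] for d in(.041,.06)]))
g=im.max(2)
for y in range(150,330,12):
    x=np.where(g[y,240:400]<70)[0]+240;print(y,x.min() if len(x) else 0,x.max() if len(x) else 0,end=' | ')
E
```

```text
[0.49112563 0.06162242 0.1529759 ] [-1.79977374e+02  6.86351524e-03  1.57644238e+02]
tool axis at z .111, .09 [[316.68960646 289.49592029]
 [316.53067356 275.0475952 ]]
150 0 0 | 162 0 0 | 174 0 0 | 186 0 0 | 198 287 321 | 210 0 0 | 222 0 0 | 234 0 0 | 246 306 329 | 258 299 335 | 270 272 337 | 282 245 339 | 294 240 393 | 306 240 399 | 318 240 399 |
```

View pics/w2.png

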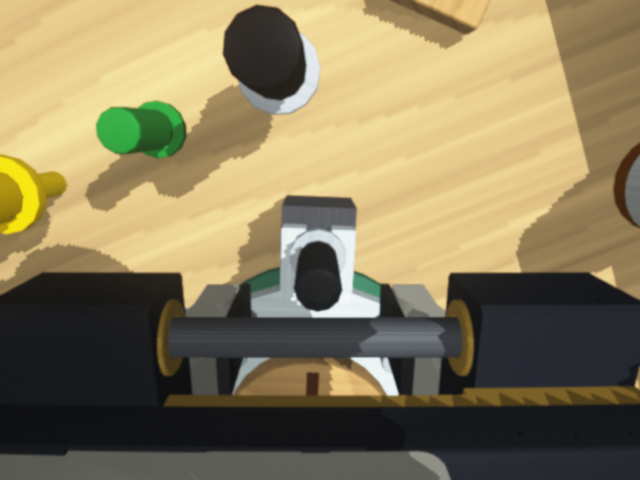

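The pin top sits at (319,290) and the tool axis projects to (317,289.5), about 1 mm off. Descend and grip.

apply_moves:
  targets:
    - {"travel":[0,1,30],"roll":0,"jaw":50}
    - {"travel":[0,0,25],"roll":0,"jaw":45}
    - {"travel":[0,0,7],"roll":0,"jaw":35}
    - {"travel":[0,0,0],"roll":0,"jaw":25}
    - {"travel":[0,0,0],"roll":0,"jaw":25}

```text
clock: 3.25
tool_pos: [0.4922, 0.0629, 0.0919]
orientation: [179.9, 0.1, 157.6]
force: [0.3, 0.2, 0.7]
opening: 0.028
gripper_force: 0.0
```

apply_moves:
  targets:
    - {"travel":[0,0,0],"roll":0,"jaw":22}
    - {"travel":[0,0,0],"roll":0,"jaw":20}
    - {"travel":[0,0,0],"roll":0,"jaw":18}
    - {"travel":[0,0,0],"roll":0,"jaw":16}

```text
clock: 3.65
tool_pos: [0.4921, 0.0629, 0.0918]
orientation: [179.9, 0.1, 157.6]
force: [-1.0, 0.6, 7.5]
opening: 0.0216
gripper_force: 30.0
```

Gripped at 30 N. TCP at home is (0.4921, 0.0629, 0.0918). Draw the pin straight up, then carry it toward the rest.

apply_moves:
  targets:
    - {"travel":[0,0,-5],"roll":0,"jaw":16}
    - {"travel":[0,0,-15],"roll":0,"jaw":16}
    - {"travel":[0,0,-20],"roll":0,"jaw":16}
    - {"travel":[0,0,-30],"roll":0,"jaw":16}
    - {"travel":[0,0,-33],"roll":0,"jaw":16}

```text
clock: 4.15
tool_pos: [0.4904, 0.0622, 0.1943]
orientation: [-179.9, -0.1, 157.5]
force: [1.1, -0.1, -1.8]
opening: 0.0215
gripper_force: 30.0
```

apply_moves:
  targets:
    - {"travel":[-20,-40,0],"roll":0,"jaw":16}
    - {"travel":[-20,-41,0],"roll":0,"jaw":16}
    - {"travel":[-20,-41,0],"roll":0,"jaw":16}
    - {"travel":[-21,-41,0],"roll":0,"jaw":16}
    - {"travel":[-21,-41,0],"roll":0,"jaw":16}
    - {"travel":[-21,-41,0],"roll":0,"jaw":16}
    - {"travel":[-21,-41,0],"roll":0,"jaw":16}
    - {"travel":[-21,-42,0],"roll":0,"jaw":16}
    - {"travel":[0,0,0],"roll":0,"jaw":16}
    - {"travel":[0,0,0],"roll":0,"jaw":16}

```text
clock: 5.15
tool_pos: [0.5177, -0.3047, 0.193]
orientation: [180.0, -0.1, 157.4]
force: [0.4, -0.6, -1.4]
opening: 0.0215
gripper_force: 30.0
```

```bash
python3 - <<'E'
from h import *
o=ctrl.get_obs();im=ctrl.snapshot("wrist");cv2.imwrite("pics/w3.png",im[:,:,::-1])
np.save("w3.npy",[*o["tool_pos"],*o["orientation"]])
print(o["clock"],o["tool_pos"],o["orientation"],o["opening"],o["joint_pos"])
w=cam("wrist",o);print(proj(w,[.4636,-.281,.045]))
E
```

```text
5.15 [ 0.51768385 -0.30468808  0.19298317] [ 1.79991223e+02 -8.14842274e-02  1.57377713e+02] 0.021480466475937196 [-1.18737831e+01  1.60292660e+01 -1.34166781e+01 -2.73322265e-02
 -6.06324763e+01 -1.00735089e+02]
[[317.78317497 142.83524129]]
```

View pics/w3.png

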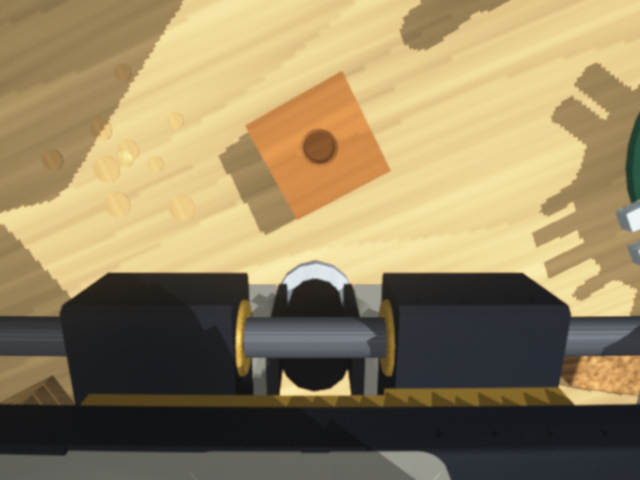

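The picture shows the rest's hole at (319.5,146), with the pin held upright in the fingers at about (315,330).

```bash
python3 - <<'E'
from h import *
v=np.load("w3.npy");o=dict(tool_pos=v[:3],orientation=v[3:]);w=cam("wrist",o)
im=cv2.imread("pics/w3.png").astype(int)
g=im[:,:,2][115:180,285:355];m=(g<130).astype(np.uint8)
n,l,s,c=cv2.connectedComponentsWithStats(m);print(s[1:],c[1:]+[285,115])
H=plane(w,[(319.5,146)],.045)[0];print(H,delta(o,[*H[:2],.12]))
co=plane(w,[(247,127),(343,72),(390,170),(297,218)],.045);print(co,co.mean(0),np.linalg.norm(np.diff(co,axis=0),axis=1))
E
```

```text
[[ 19  18  31  30 298]
 [ 43  21   1   1   1]] [[318.65771812 147.02013423]
 [328.         136.        ]]
[ 0.4658668  -0.28074264  0.045     ] [56.93715117  2.16024551 73.06454698]
[[ 0.43708357 -0.31886805  0.045     ]
 [ 0.42986659 -0.25011958  0.045     ]
 [ 0.49769394 -0.24407936  0.045     ]
 [ 0.50377483 -0.31272533  0.045     ]] [ 0.46710473 -0.28144808  0.045     ] [0.06912624 0.06809577 0.06891477]
```

apply_moves:
  targets:
    - {"travel":[28,1,10],"roll":0,"jaw":16}
    - {"travel":[28,1,20],"roll":0,"jaw":16}
    - {"travel":[0,0,25],"roll":0,"jaw":16}
    - {"travel":[0,0,0],"roll":0,"jaw":16}
    - {"travel":[0,0,12],"roll":0,"jaw":16}
    - {"travel":[0,0,12],"roll":0,"jaw":16}
    - {"travel":[0,0,12],"roll":0,"jaw":16}
    - {"travel":[0,0,10],"roll":0,"jaw":16}
    - {"travel":[0,0,6],"roll":0,"jaw":16}
    - {"travel":[0,0,0],"roll":0,"jaw":16}

```text
clock: 6.2
tool_pos: [0.4669, -0.2803, 0.0854]
orientation: [-180.0, -0.1, 157.5]
force: [-0.6, -0.4, -1.1]
opening: 0.0217
gripper_force: 30.0
```

apply_moves:
  targets:
    - {"travel":[0,0,3],"roll":0,"jaw":16}
    - {"travel":[0,0,0],"roll":0,"jaw":30}
    - {"travel":[0,0,0],"roll":0,"jaw":40}
    - {"travel":[0,0,-20],"roll":0,"jaw":44}
    - {"travel":[0,0,-45],"roll":2.7,"jaw":44}
    - {"travel":[0,0,-45],"roll":0,"jaw":44}
    - {"travel":[0,0,-10],"roll":0,"jaw":44}
    - {"travel":[0,0,0],"roll":0,"jaw":44}

```text
clock: 7.0
tool_pos: [0.4688, -0.2808, 0.2066]
orientation: [179.9, 0.3, 154.9]
force: [-0.7, -0.3, -0.3]
opening: 0.0442
gripper_force: 0.0
```

```bash
python3 - <<'E'
from h import *
o=ctrl.get_obs();im=ctrl.snapshot("wrist");cv2.imwrite("pics/w4.png",im[:,:,::-1])
print(o["clock"],o["tool_pos"],o["orientation"],o["joint_pos"])
np.save("w4.npy",[*o["tool_pos"],*o["orientation"]])
w=cam("wrist",o);print("parked pin top expect",proj(w,[.467,-.281,.101]))
a=cv2.imread("pics/w1.png")[240:340,230:430];b=cv2.imread("pics/w4.png")[180:380,200:440]
cv2.imwrite("pics/c2.png",np.vstack([cv2.resize(a,(800,400)),cv2.resize(b,(240,200)).repeat(1,0) if 0 else cv2.copyMakeBorder(b,0,0,0,560,0)]))
E
```

```text
7.0 [ 0.46882777 -0.28076519  0.20655235] [179.93404625   0.33307575 154.8619253 ] [-1.03539126e+01  1.01585282e+01 -1.93649980e+01  2.44723113e-02
 -6.01375971e+01 -1.04796093e+02]
parked pin top expect [[314.34306457 245.3607865 ]]
```

View pics/c2.png

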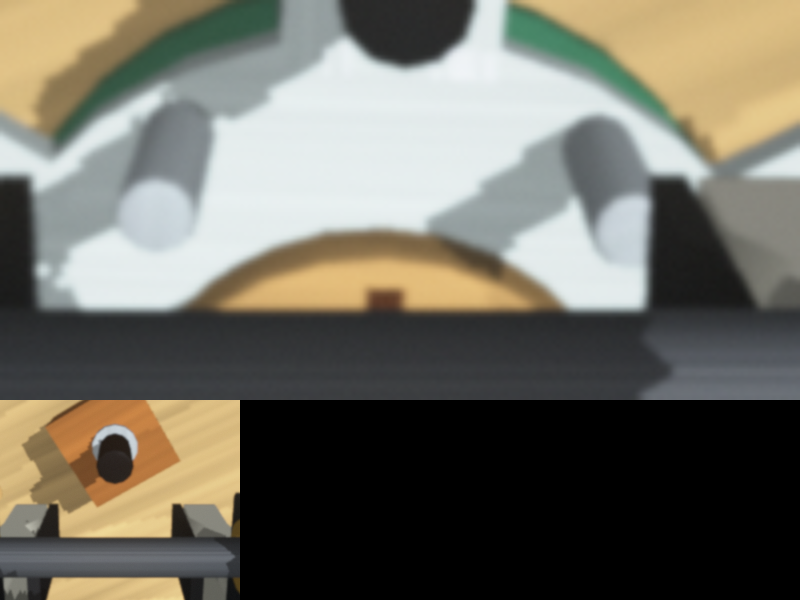

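The pin is parked upright in the rest, with its top at (315,247), within 2 px of the expected position. From the first wrist view the post tops are at (269,294) and (388,297).

```bash
python3 - <<'E'
from h import *
v=np.load("w1.npy");w=cam("wrist",dict(tool_pos=v[:3],orientation=v[3:]))
L,Rr=plane(w,[(269.3,293.8),(388.4,297.2)],.100)[:,:2];N=plane(w,[(323.3,373)],.087)[0,:2]
print("posts",L,Rr,"sep(80)",np.linalg.norm(L-Rr),"radii(80)",np.linalg.norm(L-N),np.linalg.norm(Rr-N))
d=Rr-L;print("dir of chord",np.degrees(np.arctan2(-d[1],-d[0]))%360)
phi=(np.degrees(np.arctan2(-d[1],-d[0]))%360)-90
for p in (154.8,phi):
    u=np.array([np.cos(np.radians(p)),np.sin(np.radians(p))])
    ax=(L+Rr)/2-u*80*np.cos(np.pi/6);print(p,"axis",ax,"hole pred",ax+.110*u)
    
E
```

```text
posts [0.51258104 0.00913971] [0.54543559 0.08130417] sep(80) 0.07929142313234244 radii(80) 0.07670942304222561 0.07787086658802106
dir of chord 245.52149115728702
154.8 axis [ 63.21726539 -29.45363269] hole pred [ 63.11773442 -29.40679697]
155.52149115728702 axis [ 63.58374672 -28.66191942] hole pred [ 63.48363387 -28.61634071]
```

Post separation measures 79.3 mm against 80 nominal, and the predicted lock hole (0.492,0.062) agrees with the grasp. Next I'll straddle the right-hand post at (0.545,0.081).

apply_moves:
  targets:
    - {"travel":[11,45,0],"roll":0,"jaw":44}
    - {"travel":[11,45,0],"roll":0,"jaw":44}
    - {"travel":[11,45,0],"roll":0,"jaw":44}
    - {"travel":[11,45,0],"roll":0,"jaw":44}
    - {"travel":[11,45,0],"roll":0,"jaw":44}
    - {"travel":[11,45,0],"roll":0,"jaw":44}
    - {"travel":[11,45,0],"roll":0,"jaw":44}
    - {"travel":[12,45,10],"roll":0,"jaw":44}
    - {"travel":[0,0,20],"roll":0,"jaw":44}
    - {"travel":[0,0,20],"roll":0,"jaw":44}

```text
clock: 8.05
tool_pos: [0.5393, 0.0848, 0.1514]
orientation: [-179.9, -0.1, 155.0]
force: [-0.2, 0.2, 0.5]
opening: 0.0439
gripper_force: 0.0
```

apply_moves:
  targets:
    - {"travel":[0,0,0],"roll":0,"jaw":44}

```text
clock: 8.15
tool_pos: [0.5374, 0.0828, 0.1495]
orientation: [-179.7, -0.3, 154.9]
force: [0.1, -0.5, 0.7]
opening: 0.0438
gripper_force: 0.0
```

apply_moves:
  targets:
    - {"travel":[-2,0,30],"roll":0,"jaw":44}
    - {"travel":[0,0,26],"roll":0,"jaw":44}
    - {"travel":[0,0,0],"roll":0,"jaw":30}
    - {"travel":[0,0,0],"roll":0,"jaw":22}
    - {"travel":[0,0,0],"roll":0,"jaw":20}

```text
clock: 8.65
tool_pos: [0.5427, 0.0826, 0.0991]
orientation: [179.9, 0.1, 154.9]
force: [0.2, 0.2, 0.3]
opening: 0.0256
gripper_force: 0.0
```

apply_moves:
  targets:
    - {"travel":[0,-6,0],"roll":0,"jaw":20}
    - {"travel":[0,-8,0],"roll":0,"jaw":20}
    - {"travel":[0,-8,0],"roll":0,"jaw":20}
    - {"travel":[0,-8,0],"roll":0,"jaw":20}

```text
clock: 9.05
tool_pos: [0.53, 0.0579, 0.0991]
orientation: [179.6, 0.1, 154.9]
force: [-3.6, 13.1, 1.6]
opening: 0.0205
gripper_force: 5.4
```

apply_moves:
  targets:
    - {"travel":[0,-8,0],"roll":0,"jaw":20}
    - {"travel":[0,-8,0],"roll":0,"jaw":20}
    - {"travel":[0,-8,0],"roll":0,"jaw":20}
    - {"travel":[0,-8,0],"roll":0,"jaw":20}
    - {"travel":[0,-8,0],"roll":0,"jaw":20}
    - {"travel":[0,-6,0],"roll":0,"jaw":20}
    - {"travel":[0,-3,0],"roll":0,"jaw":18}
    - {"travel":[0,0,0],"roll":0,"jaw":16}
    - {"travel":[0,0,0],"roll":0,"jaw":13}
    - {"travel":[0,0,0],"roll":0,"jaw":10}

```text
clock: 10.05
tool_pos: [0.5086, 0.0113, 0.0976]
orientation: [180.0, 0.0, 154.9]
force: [0.5, 0.4, 0.5]
opening: 0.013
gripper_force: 30.0
```

apply_moves:
  targets:
    - {"travel":[0,0,0],"roll":0,"jaw":24}
    - {"travel":[0,0,0],"roll":0,"jaw":36}
    - {"travel":[0,0,-30],"roll":0,"jaw":44}
    - {"travel":[0,0,-40],"roll":0,"jaw":44}
    - {"travel":[0,20,-10],"roll":0,"jaw":44}
    - {"travel":[0,20,0],"roll":0,"jaw":44}
    - {"travel":[0,0,0],"roll":0,"jaw":44}
    - {"travel":[0,0,0],"roll":0,"jaw":44}

```text
clock: 10.85
tool_pos: [0.5245, 0.0476, 0.1761]
orientation: [-179.9, -0.1, 154.9]
force: [-0.5, 0.1, 0.4]
opening: 0.044
gripper_force: 0.0
```

```bash
python3 - <<'E'
from h import *
o=ctrl.get_obs();im=ctrl.snapshot("wrist")[:,:,::-1];cv2.imwrite("pics/w5.png",im)
np.save("w5.npy",[*o["tool_pos"],*o["orientation"]])
print(o["clock"],o["tool_pos"],o["orientation"])
w=cam("wrist",o);h=proj(w,[.4921,.0626,.041])[0];s=proj(w,[.4921,.0626,.055])[0]
print("hole",h,"slot pt",s)
y0=max(0,int(h[1])-75);x0=int(h[0])-130
print(x0,y0);cv2.imwrite("pics/c3.png",cv2.resize(im[y0:y0+195,x0:x0+260],(800,600),interpolation=3))
E
```

```text
10.85 [0.52452033 0.04759996 0.17613858] [-1.79901547e+02 -1.05637338e-01  1.54897178e+02]
hole [316.28378797 181.57072553] slot pt [316.31531287 184.40292011]
186 106
```

View pics/c3.png

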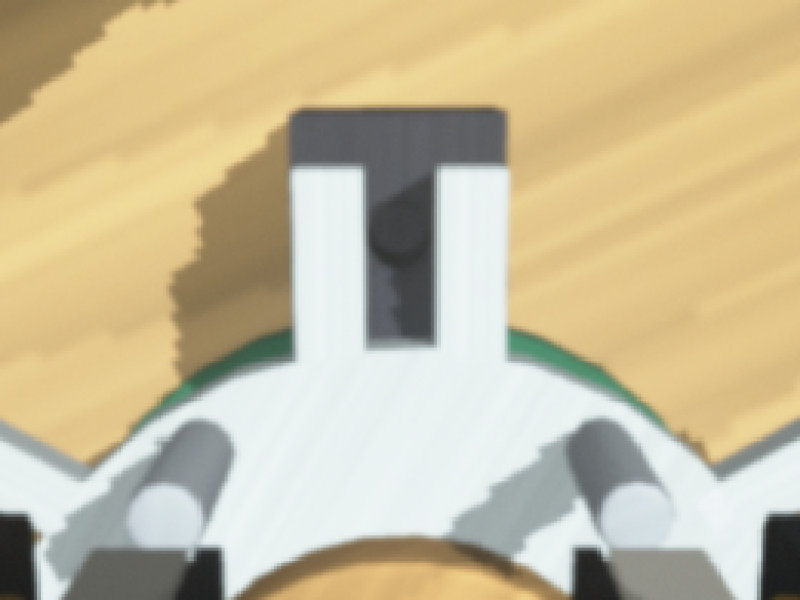

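The crop shows the slot between columns 365 and 437 (centre 401) and the hole at (399,228) within it, so the table is about 0.2° off station. No correction is needed. I'll go back for the parked pin.

apply_moves:
  targets:
    - {"travel":[-12,-46,0],"roll":0,"jaw":50}
    - {"travel":[-12,-46,0],"roll":0,"jaw":50}
    - {"travel":[-12,-46,0],"roll":0,"jaw":50}
    - {"travel":[-13,-46,0],"roll":0,"jaw":50}
    - {"travel":[-13,-46,0],"roll":0,"jaw":50}
    - {"travel":[-13,-46,0],"roll":0,"jaw":50}
    - {"travel":[-13,-46,-2],"roll":0,"jaw":50}
    - {"travel":[0,0,10],"roll":-2.6,"jaw":50}
    - {"travel":[0,0,20],"roll":0,"jaw":50}
    - {"travel":[0,0,0],"roll":0,"jaw":50}

```text
clock: 11.9
tool_pos: [0.4653, -0.2818, 0.1464]
orientation: [-180.0, -0.3, 157.3]
force: [0.4, -0.3, -0.0]
opening: 0.0498
gripper_force: 0.0
```

apply_moves:
  targets:
    - {"travel":[0,0,0],"roll":0,"jaw":50}
    - {"travel":[0,0,0],"roll":0,"jaw":50}

```text
clock: 12.1
tool_pos: [0.4683, -0.2816, 0.1501]
orientation: [-180.0, 0.0, 157.5]
force: [0.2, -0.5, 0.3]
opening: 0.05
gripper_force: 0.0
```

```bash
python3 - <<'E'
from h import *
o=ctrl.get_obs();im=ctrl.snapshot("wrist")[:,:,::-1];cv2.imwrite("pics/w6.png",im)
np.save("w6.npy",[*o["tool_pos"],*o["orientation"]])
print(o["clock"],o["tool_pos"],o["orientation"])
b=cv2.imread("pics/w2.png")
cv2.imwrite("pics/c4.png",np.hstack([cv2.resize(x[215:325,250:380],(390,330),interpolation=3) for x in(b,im)]))
E
```

```text
12.1 [ 0.46832751 -0.28159106  0.15014712] [-1.79988587e+02  2.65120011e-02  1.57483626e+02]
```

View pics/c4.png

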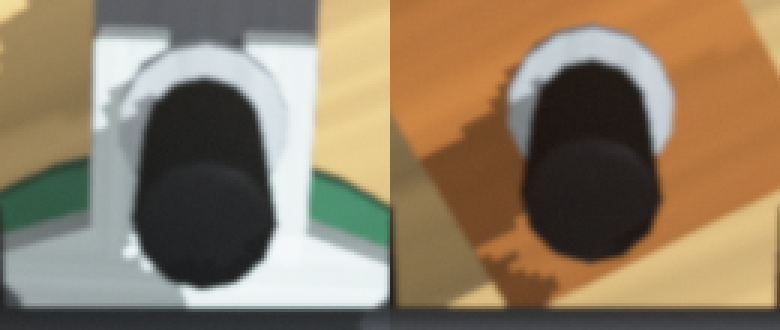

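```bash
python3 - <<'E'
from h import *
for f,px,z in(("w2",(318,289.7),.111),("w6",(317,281.7),.101)):
    v=np.load(f+".npy");o=dict(tool_pos=v[:3],orientation=v[3:])
    P=plane(cam("wrist",o),[px],z)[0];print(f,P,delta(o,P))
    Pf=[(250+204/3,215+113/3),(250+201/3,215+93/3)][f=="w6"]
    Q=plane(cam("wrist",o),[Pf],z-.05)[0];print(" flange",Q,delta(o,Q))
v=np.load("w2.npy");print("w2->grip",delta(dict(tool_pos=v[:3],orientation=v[3:]),[.4921,.0629,.0918]))
E
```

```text
w2 [0.49178515 0.06196073 0.111     ] [-0.47625166  0.58030698 41.97573431]
 flange [0.48982826 0.06311356 0.061     ] [ 1.77803574  0.92192622 91.97533362]
w6 [ 0.46784617 -0.28121482  0.101     ] [ 0.61146408  0.17302115 49.14681206]
 flange [ 0.46519719 -0.27987872  0.051     ] [ 3.59331042  0.40281648 99.14539287]
w2->grip [-0.40787687  1.57632236 61.17533443]
```

Pin offsets match the first grasp to about 1 mm. Shift tool x by +1, descend 68 and grip.

apply_moves:
  targets:
    - {"travel":[1,0,30],"roll":0,"jaw":50}
    - {"travel":[0,0,28],"roll":0,"jaw":50}
    - {"travel":[0,0,10],"roll":0,"jaw":40}
    - {"travel":[0,0,0],"roll":0,"jaw":28}
    - {"travel":[0,0,0],"roll":0,"jaw":22}
    - {"travel":[0,0,0],"roll":0,"jaw":18}
    - {"travel":[0,0,0],"roll":0,"jaw":16}
    - {"travel":[0,0,0],"roll":0,"jaw":16}
    - {"travel":[0,0,0],"roll":0,"jaw":16}

```text
clock: 13.05
tool_pos: [0.4681, -0.2815, 0.083]
orientation: [180.0, 0.1, 157.5]
force: [-0.0, 1.6, 6.7]
opening: 0.0213
gripper_force: 30.0
```

apply_moves:
  targets:
    - {"travel":[0,0,-10],"roll":0,"jaw":16}
    - {"travel":[0,0,-30],"roll":0,"jaw":16}
    - {"travel":[0,0,-40],"roll":0,"jaw":16}
    - {"travel":[0,0,-30],"roll":0,"jaw":16}
    - {"travel":[0,0,0],"roll":0,"jaw":16}

```text
clock: 13.55
tool_pos: [0.4691, -0.2822, 0.1968]
orientation: [180.0, 0.5, 157.5]
force: [-0.1, -0.2, -1.2]
opening: 0.0216
gripper_force: 30.0
```

apply_moves:
  targets:
    - {"travel":[13,41,0],"roll":0,"jaw":16}
    - {"travel":[13,41,0],"roll":0,"jaw":16}
    - {"travel":[14,41,0],"roll":0,"jaw":16}
    - {"travel":[14,41,0],"roll":0,"jaw":16}
    - {"travel":[14,41,0],"roll":0,"jaw":16}
    - {"travel":[14,41,0],"roll":0,"jaw":16}
    - {"travel":[14,41,0],"roll":0,"jaw":16}
    - {"travel":[14,40,0],"roll":0,"jaw":16}
    - {"travel":[0,0,20],"roll":0,"jaw":16}
    - {"travel":[0,0,20],"roll":0,"jaw":16}

```text
clock: 14.55
tool_pos: [0.4907, 0.0644, 0.1513]
orientation: [180.0, 0.0, 157.6]
force: [-0.3, -0.3, -1.3]
opening: 0.0216
gripper_force: 30.0
```

apply_moves:
  targets:
    - {"travel":[0,0,0],"roll":0,"jaw":16}
    - {"travel":[0,0,0],"roll":0,"jaw":16}
    - {"travel":[0,0,0],"roll":0,"jaw":16}

```text
clock: 14.85
tool_pos: [0.4914, 0.0627, 0.1525]
orientation: [180.0, 0.0, 157.4]
force: [0.6, -0.2, -1.5]
opening: 0.0213
gripper_force: 30.0
```

```bash
python3 - <<'E'
from h import *
o=ctrl.get_obs();im=ctrl.snapshot("wrist")[:,:,::-1];cv2.imwrite("pics/w7.png",im)
print(o["clock"],o["tool_pos"],o["orientation"],delta(o,[.4921,.0629,.093]))
for _ in range(3):
    ctrl.snapshot("wrist");o=ctrl.get_obs();print(delta(o,[.4921,.0629,.093]))
E
```

```text
14.85 [0.49136132 0.06270819 0.15251684] [1.79961525e+02 4.95756657e-02 1.57424400e+02] [-0.55694243  0.42072708 59.51764246]
[-0.54865324  0.37151422 59.5399519 ]
[-0.60845291  0.36005973 59.44964536]
[-0.71498135  0.43004472 59.28555565]
```

apply_moves:
  targets:
    - {"travel":[-0.6,0.4,10],"roll":0,"jaw":16}
    - {"travel":[0,0,10],"roll":0,"jaw":16}
    - {"travel":[0,0,3],"roll":0,"jaw":16}
    - {"travel":[0,0,0],"roll":0,"jaw":16}

```text
clock: 15.45
tool_pos: [0.491, 0.0627, 0.1275]
orientation: [-179.9, -0.1, 157.4]
force: [0.3, -0.5, -1.8]
opening: 0.0214
gripper_force: 30.0
```

apply_moves:
  targets:
    - {"travel":[0,0,1.5],"roll":0,"jaw":16}
    - {"travel":[0,0,1.5],"roll":0,"jaw":16}
    - {"travel":[0,0,0],"roll":0,"jaw":16}

```text
clock: 15.75
tool_pos: [0.4916, 0.0631, 0.1255]
orientation: [180.0, -0.0, 157.4]
force: [-0.3, -1.1, -1.3]
opening: 0.0218
gripper_force: 30.0
```

apply_moves:
  targets:
    - {"travel":[0,0,1.5],"roll":0,"jaw":16}
    - {"travel":[0,0,1.5],"roll":0,"jaw":16}
    - {"travel":[0,0,0],"roll":0,"jaw":16}

```text
clock: 16.05
tool_pos: [0.4915, 0.063, 0.1224]
orientation: [-180.0, -0.0, 157.4]
force: [-0.4, -0.6, -0.4]
opening: 0.0213
gripper_force: 30.0
```

The tip is in the slot without contact. Carry on gently toward the hole mouth.

apply_moves:
  targets:
    - {"travel":[0,0,1.5],"roll":0,"jaw":16}
    - {"travel":[0,0,1.5],"roll":0,"jaw":16}
    - {"travel":[0,0,1.5],"roll":0,"jaw":16}
    - {"travel":[0,0,1.5],"roll":0,"jaw":16}
    - {"travel":[0,0,0],"roll":0,"jaw":16}

```text
clock: 16.55
tool_pos: [0.4914, 0.0629, 0.1163]
orientation: [-180.0, -0.0, 157.4]
force: [0.1, 0.1, -0.7]
opening: 0.0214
gripper_force: 30.0
```

apply_moves:
  targets:
    - {"travel":[0,0,1.5],"roll":0,"jaw":16}
    - {"travel":[0,0,1.5],"roll":0,"jaw":16}
    - {"travel":[0,0,0],"roll":0,"jaw":16}

```text
clock: 16.85
tool_pos: [0.4914, 0.0629, 0.1133]
orientation: [-180.0, -0.0, 157.4]
force: [-0.9, 0.6, -0.8]
opening: 0.0214
gripper_force: 30.0
```

apply_moves:
  targets:
    - {"travel":[0,0,1],"roll":0,"jaw":16}
    - {"travel":[0,0,1],"roll":0,"jaw":16}
    - {"travel":[0,0,0],"roll":0,"jaw":16}

```text
clock: 17.15
tool_pos: [0.4916, 0.063, 0.1115]
orientation: [-180.0, 0.0, 157.4]
force: [-0.3, -0.6, -1.9]
opening: 0.0217
gripper_force: 30.0
```

apply_moves:
  targets:
    - {"travel":[0,0,1],"roll":0,"jaw":16}
    - {"travel":[0,0,1],"roll":0,"jaw":16}
    - {"travel":[0,0,0],"roll":0,"jaw":16}

```text
clock: 17.45
tool_pos: [0.4919, 0.063, 0.1096]
orientation: [180.0, 0.0, 157.5]
force: [2.4, -1.1, -1.9]
opening: 0.0212
gripper_force: 30.0
```

apply_moves:
  targets:
    - {"travel":[0,0,1],"roll":0,"jaw":16}
    - {"travel":[0,0,1],"roll":0,"jaw":16}
    - {"travel":[0,0,0],"roll":0,"jaw":16}

```text
clock: 17.75
tool_pos: [0.4918, 0.063, 0.1076]
orientation: [180.0, 0.0, 157.5]
force: [1.3, -2.0, -0.1]
opening: 0.0214
gripper_force: 30.0
```

The pin is in the bore with only about 2 N of side force. Continue down.

apply_moves:
  targets:
    - {"travel":[-0.4,0,1.5],"roll":0,"jaw":16}
    - {"travel":[0,0,1.5],"roll":0,"jaw":16}
    - {"travel":[0,0,1.5],"roll":0,"jaw":16}
    - {"travel":[0,0,0],"roll":0,"jaw":16}

```text
clock: 18.15
tool_pos: [0.4919, 0.0628, 0.1028]
orientation: [-180.0, -0.0, 157.4]
force: [2.5, -1.2, -1.7]
opening: 0.021
gripper_force: 30.0
```

apply_moves:
  targets:
    - {"travel":[0,0,1.5],"roll":0,"jaw":16}
    - {"travel":[0,0,1.5],"roll":0,"jaw":16}
    - {"travel":[0,0,1.5],"roll":0,"jaw":16}
    - {"travel":[0,0,0],"roll":0,"jaw":16}

```text
clock: 18.55
tool_pos: [0.4919, 0.0628, 0.0983]
orientation: [-180.0, -0.0, 157.4]
force: [2.5, -0.7, -2.2]
opening: 0.0213
gripper_force: 30.0
```

apply_moves:
  targets:
    - {"travel":[-0.3,0,1.5],"roll":0,"jaw":16}
    - {"travel":[0,0,1.5],"roll":0,"jaw":16}
    - {"travel":[0,0,1],"roll":0,"jaw":16}
    - {"travel":[0,0,0],"roll":0,"jaw":16}

```text
clock: 18.95
tool_pos: [0.4921, 0.0628, 0.0943]
orientation: [-180.0, -0.0, 157.4]
force: [1.0, -0.2, -2.0]
opening: 0.0217
gripper_force: 30.0
```

apply_moves:
  targets:
    - {"travel":[0,0,0.7],"roll":0,"jaw":16}
    - {"travel":[0,0,0],"roll":0,"jaw":16}

```text
clock: 19.15
tool_pos: [0.4921, 0.0627, 0.0937]
orientation: [-180.0, -0.0, 157.4]
force: [1.5, -0.6, -1.6]
opening: 0.0216
gripper_force: 30.0
```

apply_moves:
  targets:
    - {"travel":[0,0,0.4],"roll":0,"jaw":16}
    - {"travel":[0,0,0],"roll":0,"jaw":16}

```text
clock: 19.35
tool_pos: [0.4921, 0.0627, 0.0934]
orientation: [-180.0, -0.0, 157.4]
force: [1.2, -0.9, -1.2]
opening: 0.0216
gripper_force: 30.0
```

The flange is within about 0.5 mm of the prongs. Release and let it settle, then back off upward.

apply_moves:
  targets:
    - {"travel":[0,0,0],"roll":0,"jaw":25}
    - {"travel":[0,0,0],"roll":0,"jaw":36}
    - {"travel":[0,0,0],"roll":0,"jaw":46}
    - {"travel":[0,0,-10],"roll":0,"jaw":46}
    - {"travel":[0,0,-30],"roll":0,"jaw":46}
    - {"travel":[0,0,-20],"roll":0,"jaw":46}
    - {"travel":[0,0,0],"roll":0,"jaw":46}
    - {"travel":[0,0,0],"roll":0,"jaw":46}

```text
clock: 20.15
tool_pos: [0.4924, 0.0629, 0.1543]
orientation: [179.9, 0.1, 157.4]
force: [-0.6, 0.1, -0.9]
opening: 0.0462
gripper_force: 0.0
```

```bash
python3 - <<'E'
from h import *
o=ctrl.get_obs();im=ctrl.snapshot("wrist")[:,:,::-1];sc=ctrl.snapshot("scene")[:,:,::-1]
print(o["clock"],o["tool_pos"],o["orientation"],o["opening"])
w=cam("wrist",o);print("home pin top, flange expected",proj(w,[[.492,.0627,.111],[.492,.0627,.061]]))
cv2.imwrite("pics/c5.png",np.hstack([cv2.resize(im[190:330,230:405],(500,400),interpolation=3),cv2.resize(sc[195:307,290:370],(286,400),interpolation=3)]))
E
```

```text
20.15 [0.4923551  0.06291492 0.15431538] [1.79916565e+02 5.04204561e-02 1.57438558e+02] 0.04616364316379344
home pin top, flange expected [[315.76782198 286.97648394]
 [315.46097704 254.49547734]]
```

View pics/c5.png

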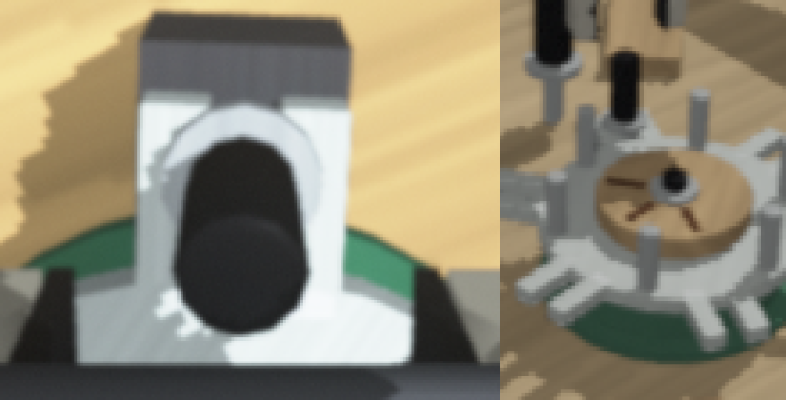

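The pin stands upright with its flange on the prongs. Its top is at (314.4,286.3) against an expected (315.8,287.0), which is home height, and the gripper is clear. Handing in.

```bash
python3 -c "
from plant import ctrl
print(ctrl.close_job())"
```

```text
the job is handed in; nothing more can be done
None
```

I drew the pin out, turned the table one station counter-clockwise (about 0.2° off the detent by camera), put the same pin back fully home with about 3 N or less on the wrist, and handed the job in at about 20 s. The hand-in returned no verdict.

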